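# Take the hinge pack off its display peg and stand it in the kit rack

## Robot

A 6-joint arm with a two-finger parallel gripper is mounted at the origin on a cart in front of the work surface, level with it; the furniture and walls round the work are solid. World frame = base frame: x ahead of the robot, y to its left, z up, the work surface at z = 0. Lengths are in m, angles in rad, forces in N, time in s.
With the tool pointing down it reaches from about 0.225 to 0.875 m from the base axis. Payload 3.4 kg.
Tool frame: the origin (TCP) lies at the very end of the fingers, on their centre line; the grasp point (between the pads) lies 19 mm behind it; z points along the fingers, y is the line along which they close (so a half turn about z gives the same grasp; the last joint's range is limited). The gripper opens to 85 mm and grips with 20 to 120 N. Pads are 22 mm wide; open, the fingers measure 114 mm over their backs; the gripper's body (76 mm by 85 mm) begins 54 mm behind the grasp point. The pads swing forward as they close: fully open they stand 13 mm farther back than shut.
Start: joints at [-1.322, 0.276, 1.505, -0, 1.361, -0.121], TCP at [0.208, -0.536, 0.231] pointing down, gripper open.
Joint ranges: [-2.89, 2.89], [-0.75, 2.08], [0.22, 2.7], [-1.18, 4.32], [0.11, 2.71], [-2.7, 2.7]. Speed limits (rad/s): [2.57, 2.57, 3.14, 3.14, 3.14, 3.14].

## Interface

Orientations are given as a unit quaternion [w, x, y, z].
In Python, from rig import get_state, optics, sign_off gives the robot as it stands.
- The arm moves only by the tool send_rows, never from a script. Its argument "increments" is a list of rows, each an object with "gripper": the gripper's target within -1 to 1 (shut at 1, half-way at 0, fully open at -1); "linear": the shift along the world's x, y, z in m, a list of three; "delta_rot": the turn, a rotation vector about the world's x, y, z in rad, a list of three. In form: [{"gripper": gripper, "linear": [dx, dy, dz], "delta_rot": [rx, ry, rz]}, ...]. A call has 1 to 8 rows; each row is the pose to reach, as a shift and turn from the pose commanded when the call began; what a row does not reach only later rows make up. A row lasts 1/10 s, in which the tool goes at most 50 mm and 8.59 degrees, less where a joint would pass 70% of its speed; a pose out of reach is approached as far as the arm can. A call with a gripper value outside its range is refused whole. The fingers move at their own pace and stop on an object; "newtons" is the grip in N (left out, the last holds). Time passes only in rows, so rows that repeat a pose let the fingers close. It gives the time, the measured TCP pose, the force, the opening and the grip force at its end, in the units of the state.
- get_state(): the state, without advancing time (a new reading comes with each control period).
- optics.get_image(name): name is "scene" or "top" or "wrist"; returns a dict with "pixels" (400x640x3 uint8, blue, green, red), "K" (3x3 intrinsics, pixels), "k1" (the pictures are not rectified: a ray, as slopes to the right and down, at radius r is drawn at 1 + k1 r^2 times it, then the intrinsics apply), "rvec" (rotation vector, rad) and "tvec" (3), from world to camera coordinates, as OpenCV has them; the wrist camera has in their place "T_tool_cam" (4x4, takes a point from camera to tool coordinates, whose origin is the TCP and whose axes are the flange's). Camera axes: x right, y down, z forward; pixel columns grow to the right and rows downward; lengths in m; the calibration is good to about 2 mm. A picture is of the moment at which its call begins: read the wrist's pose just before it. There is no depth.
- sign_off(): hands the job in; it is judged then, once.
The state is a dict: "clock": time; "qpos": joint angles; "qd": joint speeds; "effort": joint torques, N m; "position": TCP position; "ee_rot": TCP orientation; "contact_force": force on the tool from outside, world axes, zero at the start; "moment": the same for the moment, N m; "width": finger opening in m; "gripper_force": force on a finger pad.
Only numpy, scipy, OpenCV 4.12 (cv2) and the standard library are available. Lean on these libraries where they do the work, as an engineer would, in place of code of your own. Each camera call takes 0.05 s, during which the arm holds its last target. There are 200 camera calls.

## Task

Take the carded pack with the two-leaf hinge off its display peg: slide it towards the peg's free end and lift it over the upturned tip, feeling your way so that the peg is never strained. Then stand the card upright in the slot of the wooden rack, fully down, and let go. Leave the other pack hanging on its peg.

Things in the scene. Friction and masses are not known exactly. Their poses are not given: they have to be found in the camera images.
- hinge_pack: The pack to take: rigid brown card 64 wide (y) x 3 thick (x) x 140 mm tall (z), 60 to 110 g, hanging upright from peg_stand's peg. On its front (-x) face a clear rectangular blister, 54 wide x 38 tall x 12 deep, 33 to 71 mm above the bottom edge, with a steel two-leaf hinge inside. Origin: middle of the bottom edge.
- pack_hole (a point): Middle of the hinge pack's hang hole (9.5 wide x 10.5 mm tall, from 78.5 to 89 mm above the bottom edge, on the centre line); axes as the pack's. Above the hole is 51 mm of plain card to grip; keep the fingertips to its upper 22 mm or so, because the upturned tip passes under them.
- peg_stand: Fixed steel stand of the hinge pack. Origin: underside of the 8 mm base plate, which runs from x = -110 to +35 mm, 70 mm wide. A post 24 mm wide, 175 mm tall, front face at x = +20 mm (clip plate at +14). From it a level round wire peg, 5 mm thick, runs to -x (the robot's side), axis 165 mm up; the pack hangs on it at x = -30 mm. Contact of pack or fingers with it must stay under 7 N.
- peg_end (a point): Point on the peg's axis at x = -37, z = 165 mm of peg_stand, axes as the stand's: here the peg's end begins. As drawn it runs 30 mm on to -x, then the upturned tip rises 10 mm over the last 20 mm (27 degrees). But the end is bent here, unmeasured, by 0.16 rad down to 0.24 rad up and 0.18 rad to either side: the tip may be 8 mm lower to 12 mm higher and 9 mm to either side, and must be felt.
- peg_root (a point): Where the wire leaves the post (x = +20, z = 165 mm of peg_stand). It springs up and down here, about 10 N per mm at the tip. The hole has only 0.7 to 2 mm play round the tip up and down, 2 mm sideways. Sliding out with the card too low, the wire pushes the card up and back (+x); too high, down and out (-x); too far to one side, towards the other side.
- rack: Fixed light wooden block, 60 (x) x 100 (y) x 36 mm, origin in the middle of its underside. In its top a slot for the card's bottom edge, 7 mm wide in x, 74 mm long in y, 26 mm deep (floor 10 mm above the underside), with a 3 mm chamfer round the mouth. The card may face either way.
- rack_hole0 (a point): Middle of the slot's mouth, on the rack's top face, 36 mm above its underside; axes as the rack's.
- knob_pack: The other pack, same card and hole, but with a round blister of 38 mm and a round knob inside; hangs on other_stand. Not to be disturbed. Origin: middle of its bottom edge.
- other_stand: The second stand, made like peg_stand, beside it; left or right of it, changing.

How it is judged:
On the way:
1. the hinge pack is off the peg, its card wholly in front of the upturned tip (x of hinge_pack in the frame of peg_stand below -0.097 m and contact force between hinge_pack and peg_stand below 0.1 N), for 0.1 s.
At the end, for the whole second after the job is handed in: The hinge pack stands released and at rest in the rack's slot: bottom edge at least 20 mm below the slot's mouth, its middle within 6 mm of the slot's middle, upright within 0.25 rad; the knob pack still hangs within 30 mm of where it was (z of hinge_pack in the frame of rack_hole0 below -0.02 m and horizontal distance between hinge_pack and rack_hole0 below 0.006 m and angle between hinge_pack's own z axis and vertical below 0.25 rad and linear speed of hinge_pack below 0.02 m/s and distance of knob_pack from where it was at the start of the episode below 0.03 m); the robot touches nothing.
It fails at once if the pack strains the peg or stand with more than 7 N (contact force between hinge_pack and peg_stand above 7 N).
It fails at once if the fingers push the peg or stand with more than 7 N (contact force between the fingers and peg_stand above 7 N).
It fails at once if the other pack is disturbed (30 mm or more) (distance of knob_pack from where it was at the start of the episode above 0.03 m).
It also fails if it takes over 72 s, if anything falls off the work surface, if the arm or the gripper's body presses on something with over 40 N, if the wrist force passes 120 N, or if a joint passes its speed limit or range.

## Working session

There is one attempt and no reset: what is moved stays moved. The work goes in short steps, Python scripts to look and compute and a tool call to move; the robot and the scene stay as the last step left them, time stands still between calls to the robot, and variables do not carry over. Pictures are saved under pics/ and viewed, at most 10 in all, crops included, and the job is handed in when it is done.

Besides the shell and the picture viewer there is one more tool, called by a JSON object that holds its "method" and its "body", one argument or row to a line. send_rows: Moves the arm, as the interface text tells. Its arguments: {"type":"object","properties":{"increments":{"type":"array"},"newtons":{"type":"number"}},"required":["increments"]}

```bash
mkdir -p pics; ls; cat > h.py <<'E'
import numpy as np, cv2, sys
from rig import get_state, optics, sign_off
from scipy.spatial.transform import Rotation as R
def q2m(q): return R.from_quat([q[1],q[2],q[3],q[0]]).as_matrix()
def grab(n, save=None):
    s=get_state(); im=optics.get_image(n)
    if save: cv2.imwrite('pics/'+save+'.png', im['pixels'])
    if n=='wrist':
        T=np.eye(4); T[:3,:3]=q2m(s['ee_rot']); T[:3,3]=s['position']
        C=T@np.array(im['T_tool_cam'])
    else:
        E=np.eye(4); E[:3,:3]=cv2.Rodrigues(np.array(im['rvec'],float))[0]; E[:3,3]=np.ravel(im['tvec']); C=np.linalg.inv(E)
    return dict(px=im['pixels'],K=np.array(im['K']),k1=float(im['k1']),C=C)
def ray(c,u,v):
    d=np.array([(u-c['K'][0,2])/c['K'][0,0],(v-c['K'][1,2])/c['K'][1,1]])
    p=d.copy()
    for _ in range(20): p=d/(1+c['k1']*(p@p))
    w=c['C'][:3,:3]@np.array([p[0],p[1],1.]); return c['C'][:3,3],w
def atplane(c,u,v,val,ax=2):
    o,w=ray(c,u,v); return o+w*(val-o[ax])/w[ax]
def proj(c,P):
    P=np.atleast_2d(P); q=(P-c['C'][:3,3])@c['C'][:3,:3]; s=q[:,:2]/q[:,2:]
    s=s*(1+c['k1']*(s**2).sum(1,keepdims=True)); return s*[c['K'][0,0],c['K'][1,1]]+c['K'][:2,2]
def tri(l):
    A=np.zeros((3,3));b=np.zeros(3)
    for c,u,v in l:
        o,w=ray(c,u,v); w=w/np.linalg.norm(w); M=np.eye(3)-np.outer(w,w); A+=M; b+=M@o
    return np.linalg.solve(A,b)
E
python3 - <<'E'
from h import *
import pickle
d={n:grab(n,n+'0') for n in ('scene','top','wrist')}
pickle.dump(d,open('c0.pkl','wb'))
for n in d: print(n,d[n]['C'].round(3).tolist(),d[n]['K'].round(1).tolist(),d[n]['k1'])
s=get_state(); print(s)
cv2.imwrite('pics/both.png',np.vstack([d['scene']['px'],d['top']['px']])[:, :])
E
```

```text
pics
scene [[-0.859, -0.377, 0.347, 0.077], [-0.512, 0.62, -0.594, 0.814], [0.009, -0.688, -0.726, 1.146], [0.0, 0.0, 0.0, 1.0]] [[493.2, 0.0, 322.7], [0.0, 493.2, 206.1], [0.0, 0.0, 1.0]] 0.01724198391202883
top [[0.003, -0.989, 0.146, 0.378], [-1.0, -0.003, -0.004, -0.02], [0.005, -0.146, -0.989, 1.221], [0.0, 0.0, 0.0, 1.0]] [[387.0, 0.0, 314.7], [0.0, 387.0, 206.3], [0.0, 0.0, 1.0]] 0.0072091717336030675
wrist [[0.362, -0.887, -0.287, 0.28], [-0.932, -0.344, -0.11, -0.507], [-0.001, 0.307, -0.952, 0.374], [0.0, 0.0, 0.0, 1.0]] [[333.6, 0.0, 319.8], [0.0, 333.6, 197.7], [0.0, 0.0, 1.0]] -0.04004166173759205
{'clock': 0.15, 'qpos': array([-1.32202721e+00,  2.76460260e-01,  1.50582970e+00,  7.02909233e-06,
        1.36070408e+00, -1.21040795e-01]), 'qd': array([ 0.00113708, -0.00113866, -0.00294587, -0.00059275,  0.00086025,
       -0.00100703]), 'effort': array([ 1.74723173e-03, -4.17142868e+01, -2.46033651e+01, -1.28836342e-05,
        7.68134196e-03, -8.05219912e-06]), 'position': array([ 0.20770614, -0.53575823,  0.23063745]), 'ee_rot': array([-6.99487864e-04,  9.82953623e-01,  1.83852344e-01, -4.12892664e-05]), 'contact_force': array([0.19838427, 0.41609994, 0.07254426]), 'moment': array([ 0.030913  , -0.00944858, -0.00494079]), 'gripper_force': 0.0, 'width': 0.085509607803646}
```

View pics/scene0.png

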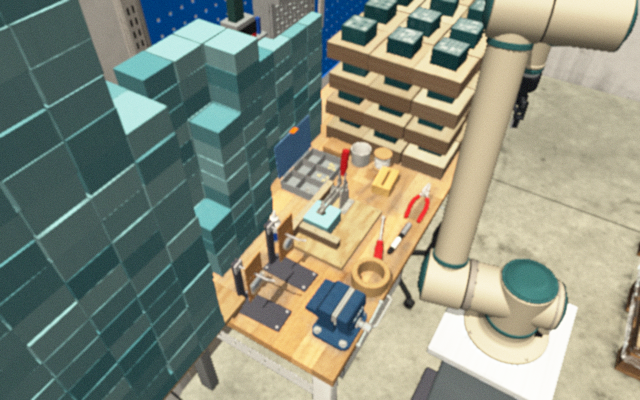

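View pics/top0.png

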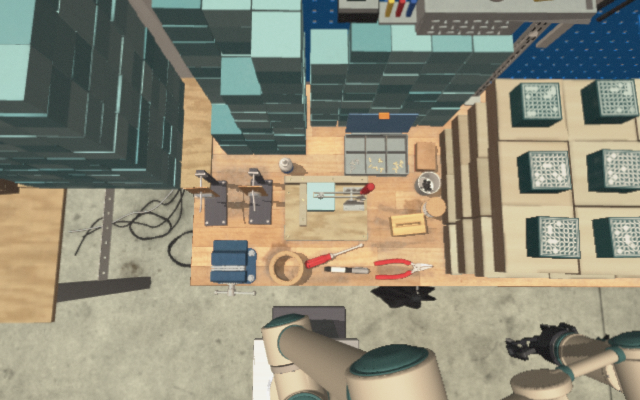

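The scene view shows the two stands at about (245,290) and (285,255). In the top view they are at (213,195) and (258,195). A light block around (408,224) is probably the rack. I'll enlarge crops of these.

```bash
python3 - <<'E'
from h import *
import pickle
d=pickle.load(open('c0.pkl','rb'))
a=cv2.resize(d['top']['px'][160:240,190:290],None,fx=5,fy=5,interpolation=cv2.INTER_CUBIC)
b=cv2.resize(d['top']['px'][130:245,380:450],(243,400),interpolation=cv2.INTER_CUBIC)
cv2.imwrite('pics/m1.png',np.hstack([a,b]))
c=cv2.resize(d['scene']['px'][200:335,215:335],None,fx=4.4,fy=4.4,interpolation=cv2.INTER_CUBIC)
cv2.imwrite('pics/m2.png',c)
for u,v in [(205,222),(227,222),(249,222),(271,222),(392,215),(425,215),(392,234),(425,234)]: print(u,v,atplane(d['top'],u,v,0.03).round(3))
E
```

```text
205 222 [0.504 0.313 0.03 ]
227 222 [0.504 0.245 0.03 ]
249 222 [0.504 0.177 0.03 ]
271 222 [0.505 0.109 0.03 ]
392 215 [ 0.528 -0.265  0.03 ]
425 215 [ 0.528 -0.368  0.03 ]
392 234 [ 0.469 -0.264  0.03 ]
425 234 [ 0.469 -0.366  0.03 ]
```

View pics/m1.png

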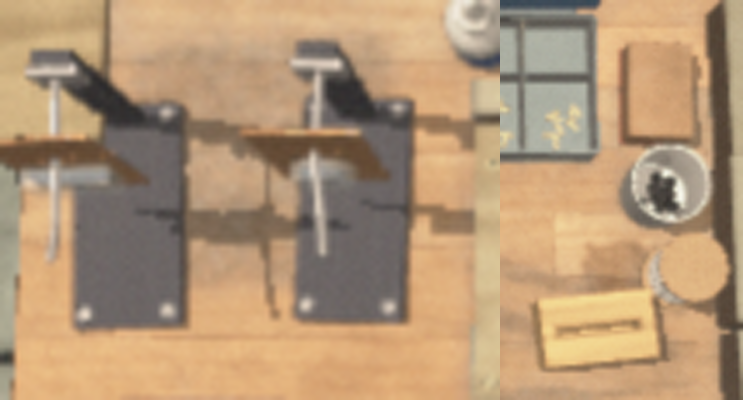

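View pics/m2.png

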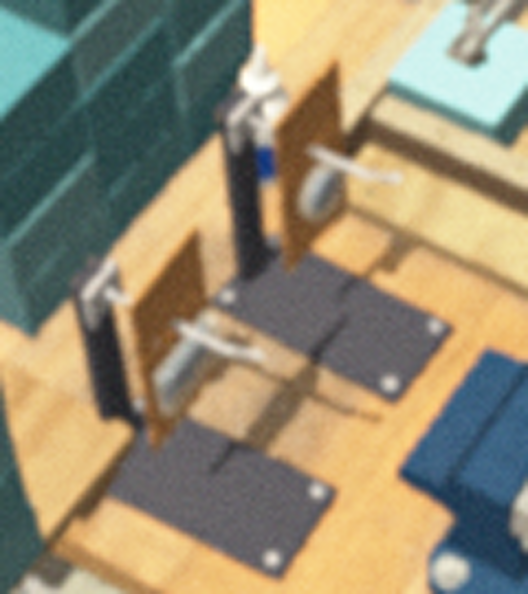

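```bash
python3 - <<'E'
from h import *
import pickle
d=pickle.load(open('c0.pkl','rb')); t=d['top']; s=d['scene']
T=lambda x,y:(190+x/5-.4,160+y/5-.4)
S=lambda x,y:(215+x/4.4-.4,200+y/4.4-.4)
for n,p in dict(LL=(75,327),LR=(187,325),UR=(187,106)).items(): print(n,atplane(t,*T(*p),.008).round(4))
for n,p in dict(tipL=(279,573),tipR=(333,491)).items(): print('scene base',atplane(s,*S(*p),.008).round(4))
print('clip',tri([(t,*T(52,75)),(s,*S(97,290))]).round(4))
print('cardtopL',atplane(t,*T(0,146),.2185).round(4),'cardtop mid wire',atplane(t,*T(55,138),.2185).round(4),'R',atplane(t,*T(110,134),.2185).round(4))
print('tip',tri([(t,*T(52,256)),(s,*S(258,355))]).round(4))
print('tip@165',atplane(t,*T(52,258),.17))
r=lambda x,y:(380+(x-500)/3.471-.4,130+y/3.478-.4)
for p in [(598,328),(538,303),(650,290),(663,355),(545,370)]: print('rack',atplane(t,*r(*p),.036).round(4))
E
```

```text
LL [0.4968 0.3199 0.008 ]
LR [0.4983 0.2498 0.008 ]
UR [0.6387 0.2548 0.008 ]
scene base [0.4948 0.3181 0.008 ]
scene base [0.498  0.2563 0.008 ]
clip [0.6222 0.2946 0.1664]
cardtopL [0.5716 0.3045 0.2185] cardtop mid wire [0.576  0.2758 0.2185] R [0.5783 0.247  0.2185]
tip [0.5189 0.2877 0.1725]
tip@165 [0.51877027 0.28872149 0.17      ]
rack [ 0.4995 -0.3122  0.036 ]
rack [ 0.5216 -0.2596  0.036 ]
rack [ 0.5335 -0.3596  0.036 ]
rack [ 0.4758 -0.3689  0.036 ]
rack [ 0.4622 -0.2642  0.036 ]
```

{"method": "send_rows", "body": {
  "increments": [
    {"gripper":-1,"linear":[0.1,0.28,0.17],"delta_rot":[0,0,0.6]},
    {"gripper":-1,"linear":[0.1,0.28,0.17],"delta_rot":[0,0,0.6]},
    {"gripper":-1,"linear":[0.1,0.28,0.17],"delta_rot":[0,0,0.6]},
    {"gripper":-1,"linear":[0.1,0.28,0.17],"delta_rot":[0,0,0.6]},
    {"gripper":-1,"linear":[0.1,0.28,0.17],"delta_rot":[0,0,0.6]},
    {"gripper":-1,"linear":[0.1,0.28,0.17],"delta_rot":[0,0,0.6]},
    {"gripper":-1,"linear":[0.1,0.28,0.17],"delta_rot":[0,0,0.6]},
    {"gripper":-1,"linear":[0.1,0.28,0.17],"delta_rot":[0,0,0.6]}
  ]
}}

```text
clock: 0.95
position: [0.3093, -0.253, 0.4048]
ee_rot: [0.003, 0.883, 0.469, 0.002]
contact_force: [-0.3, -0.6, 0.4]
width: 0.0852
gripper_force: 0.0
```

{"method": "send_rows", "body": {
  "increments": [
    {"gripper":-1,"linear":[0.17,0.34,0.0],"delta_rot":[0,0,0.626]},
    {"gripper":-1,"linear":[0.17,0.34,0.0],"delta_rot":[0,0,0.626]},
    {"gripper":-1,"linear":[0.17,0.34,0.0],"delta_rot":[0,0,0.626]},
    {"gripper":-1,"linear":[0.17,0.34,0.0],"delta_rot":[0,0,0.626]},
    {"gripper":-1,"linear":[0.17,0.34,0.0],"delta_rot":[0,0,0.626]},
    {"gripper":-1,"linear":[0.17,0.34,0.0],"delta_rot":[0,0,0.626]},
    {"gripper":-1,"linear":[0.17,0.34,0.0],"delta_rot":[0,0,0.626]},
    {"gripper":-1,"linear":[0.17,0.34,0.0],"delta_rot":[0,0,0.626]}
  ]
}}

```text
clock: 1.75
position: [0.4791, 0.0863, 0.3999]
ee_rot: [-0.001, 0.697, 0.717, -0.0]
contact_force: [0.3, -0.3, -0.0]
width: 0.0856
gripper_force: 0.0
```

{"method": "send_rows", "body": {
  "increments": [
    {"gripper":-1,"linear":[0.07,0.18,-0.12],"delta_rot":[0,0,0]},
    {"gripper":-1,"linear":[0.07,0.18,-0.12],"delta_rot":[0,0,0]},
    {"gripper":-1,"linear":[0.07,0.195,-0.12],"delta_rot":[0,0,0]},
    {"gripper":-1,"linear":[0.07,0.195,-0.12],"delta_rot":[0,0,0]},
    {"gripper":-1,"linear":[0.07,0.195,-0.12],"delta_rot":[0,0,0]},
    {"gripper":-1,"linear":[0.07,0.195,-0.12],"delta_rot":[0,0,0]},
    {"gripper":-1,"linear":[0.07,0.195,-0.12],"delta_rot":[0,0,0]}
  ]
}}

```text
clock: 2.45
position: [0.5478, 0.2784, 0.2793]
ee_rot: [-0.0, 0.698, 0.716, -0.002]
contact_force: [0.1, 0.1, 0.0]
width: 0.0856
gripper_force: 0.0
```

```bash
python3 - <<'E'
from h import *
import pickle
c=grab('wrist','w1'); pickle.dump(c,open('c1.pkl','wb'))
s=get_state(); print(s['clock'],s['position'],s['ee_rot'],s['qpos'],s['contact_force'])
E
```

```text
2.5 [0.54798534 0.27788592 0.28060692] [ 1.33396576e-04  6.98286439e-01  7.15817793e-01 -9.58365277e-04] [ 3.56753588e-01  3.15524694e-01  1.32672141e+00 -1.06206796e-03
  1.50096601e+00  3.32034824e-01] [-0.73956002 -0.53133261 -0.1229611 ]
```

View pics/w1.png

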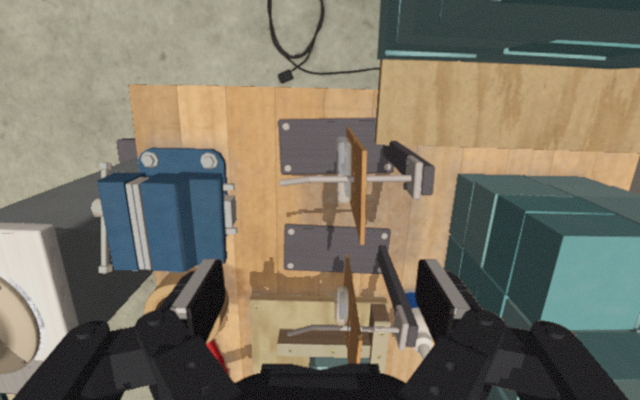

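The wrist view shows the hinge pack, with its wide blister, at about (353,185). Its wire tip is at (282,182). The knob pack is below it at (350,315). I'll zoom in on the target.

```bash
python3 - <<'E'
import pickle,cv2
c=pickle.load(open('c1.pkl','rb'))
cv2.imwrite('pics/w1c.png',cv2.resize(c['px'][115:250,270:440],None,fx=4.4,fy=4.4,interpolation=cv2.INTER_CUBIC))
E
```

```text
(no output)
```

View pics/w1c.png

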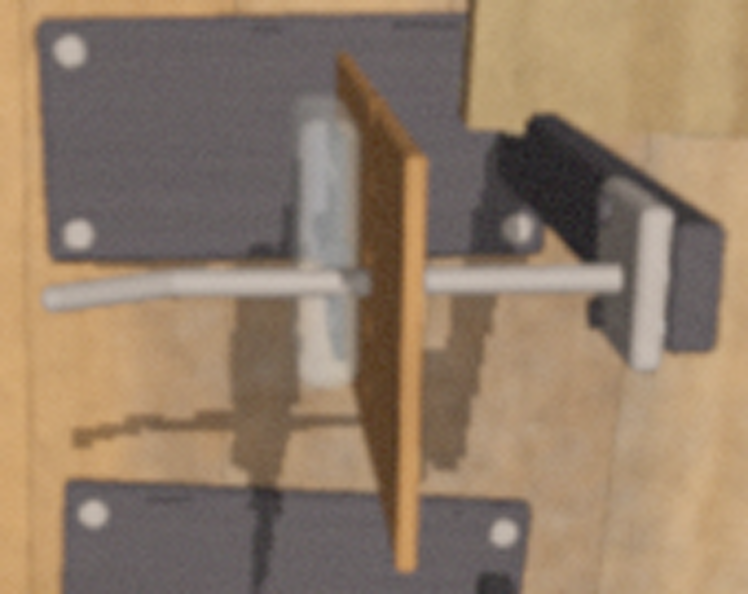

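```bash
python3 - <<'E'
from h import *
import pickle
c=pickle.load(open('c1.pkl','rb')); d=pickle.load(open('c0.pkl','rb')); t=d['top']; s=d['scene']
T=lambda x,y:(190+x/5-.4,160+y/5-.4)
S=lambda x,y:(215+x/4.4-.4,200+y/4.4-.4)
W=lambda x,y:(270+x/4.4-.4,115+y/4.4-.4)
A=atplane(c,*W(417,158),.2185);B=atplane(c,*W(405,568),.2185)
print('card top',A,B,(A+B)/2,np.linalg.norm(A-B),'yaw',np.arctan2(-(A-B)[0],(A-B)[1]))
for n,p in dict(root=(622,277),back=(428,280),front=(365,281),bend=(175,285),tip=(45,297)).items(): print(n,atplane(c,*W(*p),.165).round(4))
for n,p in dict(a=(40,18),b=(52,258),c=(545,255)).items(): print('base',n,atplane(c,*W(*p),.008).round(4))
print('tip tw',tri([(c,*W(45,297)),(t,*T(52,258))]),'ts',tri([(s,*S(262,355)),(t,*T(52,258))]),'ws',tri([(s,*S(262,355)),(c,*W(45,297))]))
print('root tw',tri([(c,*W(622,277)),(t,*T(52,80))]))
print('bend tw',tri([(c,*W(175,285)),(t,*T(55,210))]))
E
```

```text
card top [0.57279842 0.32238469 0.2185    ] [0.57520698 0.25938134 0.2185    ] [0.5740027  0.29088302 0.2185    ] 0.06304936591062323 yaw 0.038210540912636044
root [0.6187 0.2926 0.165 ]
back [0.5835 0.2911 0.165 ]
front [0.5721 0.2906 0.165 ]
bend [0.5378 0.2889 0.165 ]
tip [0.5142 0.286  0.165 ]
base a [0.4947 0.3223 0.008 ]
base b [0.4974 0.2542 0.008 ]
base c [0.6404 0.2589 0.008 ]
tip tw [0.51674857 0.28801405 0.17454212] ts [0.51715439 0.28722575 0.17335249] ws [0.51521189 0.28838381 0.17514699]
root tw [0.61809301 0.29356553 0.16878103]
bend tw [0.54155464 0.28918088 0.17092758]
```

{"method": "send_rows", "body": {
  "increments": [
    {"gripper":-1,"linear":[0.0263,0.0118,-0.03],"delta_rot":[0,0,0.011]},
    {"gripper":-1,"linear":[0.0263,0.0118,-0.045],"delta_rot":[0,0,0.011]},
    {"gripper":-1,"linear":[0.0263,0.0118,-0.06],"delta_rot":[0,0,0.011]},
    {"gripper":-1,"linear":[0.0263,0.0118,-0.075],"delta_rot":[0,0,0.011]},
    {"gripper":-1,"linear":[0.0263,0.0118,-0.0856],"delta_rot":[0,0,0.011]},
    {"gripper":-1,"linear":[0.0263,0.0118,-0.0856],"delta_rot":[0,0,0.011]},
    {"gripper":-1,"linear":[0.0263,0.0118,-0.0856],"delta_rot":[0,0,0.011]}
  ]
}}

```text
clock: 3.2
position: [0.5746, 0.29, 0.1967]
ee_rot: [0.0, 0.695, 0.719, 0.001]
contact_force: [0.4, 0.2, 0.3]
width: 0.085
gripper_force: 0.0
```

```bash
cat > rd.py <<'E'
from h import *
F=[]
for _ in range(4):
    s=get_state(); F.append(np.r_[s['contact_force'],s['moment']*10]); optics.get_image('top')
print(s['clock'],s['position'].round(4),'F',np.mean(F,0).round(2),'sd',np.std(F,0)[:3].round(2),'w',round(s['width'],4),s['gripper_force'])
E
python3 rd.py; python3 - <<'E'
from h import *
c=grab('wrist'); cv2.imwrite('pics/w2.png',c['px'])
E
```

```text
3.35 [0.5747 0.2906 0.197 ] F [ 0.42 -0.49  0.01 -0.07 -0.05 -0.01] sd [0.15 0.42 0.23] w 0.0855 0.0
```

View pics/w2.png

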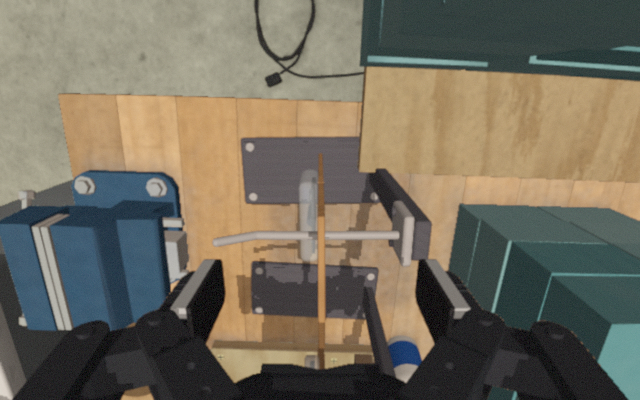

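The card is centred between the fingers (column 320), so I'm closing the gripper.

{"method": "send_rows", "body": {
  "increments": [
    {"gripper":1,"linear":[0,0,0],"delta_rot":[0,0,0]},
    {"gripper":1,"linear":[0,0,0],"delta_rot":[0,0,0]},
    {"gripper":1,"linear":[0,0,0],"delta_rot":[0,0,0]},
    {"gripper":1,"linear":[0,0,0],"delta_rot":[0,0,0]},
    {"gripper":1,"linear":[0,0,0],"delta_rot":[0,0,0]},
    {"gripper":1,"linear":[0,0,0],"delta_rot":[0,0,0]},
    {"gripper":1,"linear":[0,0,0],"delta_rot":[0,0,0]},
    {"gripper":1,"linear":[0,0,0],"delta_rot":[0,0,0]}
  ],
  "newtons": 40
}}

```text
clock: 4.25
position: [0.5742, 0.2907, 0.1957]
ee_rot: [0.0, 0.694, 0.72, 0.0]
contact_force: [0.1, -0.3, 0.2]
width: 0.002
gripper_force: 42.8
```

{"method": "send_rows", "body": {
  "increments": [
    {"gripper":1,"linear":[0,0,0],"delta_rot":[0,0,0]},
    {"gripper":1,"linear":[0,0,0],"delta_rot":[0,0,0]},
    {"gripper":1,"linear":[0,0,0],"delta_rot":[0,0,0]},
    {"gripper":1,"linear":[0,0,0],"delta_rot":[0,0,0]}
  ]
}}

```text
clock: 4.65
position: [0.5742, 0.2907, 0.1958]
ee_rot: [0.0, 0.694, 0.72, 0.0]
contact_force: [0.0, -0.0, -0.2]
width: 0.0019
gripper_force: 42.8
```

```bash
python3 rd.py
```

```text
4.8 [0.5742 0.2907 0.1957] F [ 0.1   0.08 -0.25  0.13 -0.74  0.19] sd [0.23 0.53 0.45] w 0.0018 42.80668616294861
```

{"method": "send_rows", "body": {
  "increments": [
    {"gripper":1,"linear":[0,0,0.0014],"delta_rot":[0,0,0]},
    {"gripper":1,"linear":[0,0,0.0027],"delta_rot":[0,0,0]},
    {"gripper":1,"linear":[0,0,0.0027],"delta_rot":[0,0,0]},
    {"gripper":1,"linear":[0,0,0.0027],"delta_rot":[0,0,0]}
  ]
}}

```text
clock: 5.25
position: [0.574, 0.2906, 0.1984]
ee_rot: [-0.0, 0.694, 0.72, -0.0]
contact_force: [-0.6, 0.0, -1.2]
width: 0.0021
gripper_force: 42.6
```

```bash
python3 rd.py;  python3 - <<'E'
from h import *
import pickle
c=grab('wrist'); pickle.dump(c,open('c3.pkl','wb')); cv2.imwrite('pics/w3.png',cv2.resize(c['px'][140:270,190:430],None,fx=3.3,fy=3.3,interpolation=cv2.INTER_CUBIC))
E
```

```text
5.4 [0.574  0.2906 0.1983] F [-0.19  0.01 -1.07  0.17 -0.27  0.09] sd [0.81 0.04 0.2 ] w 0.0022 42.64285683631897
```

View pics/w3.png

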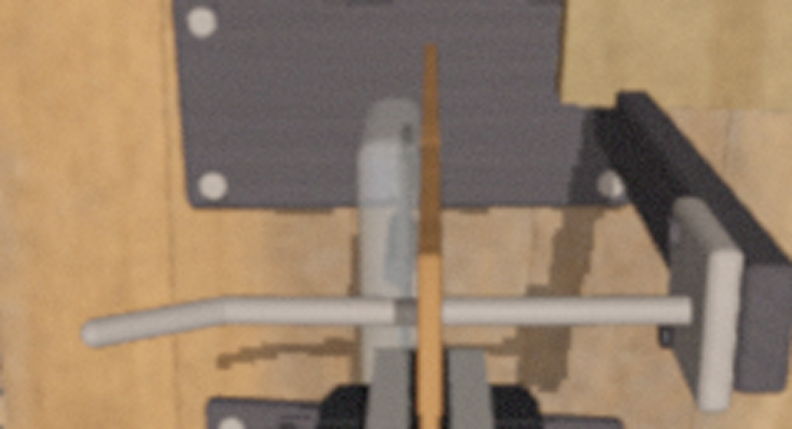

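```bash
python3 - <<'E'
from h import *
import pickle
from scipy.optimize import least_squares
c=pickle.load(open('c3.pkl','rb')); t=pickle.load(open('c0.pkl','rb'))['top']
def sat(p): p=p.astype(float); return p[...,2]-p[...,0]   # R-B: wood high, wire low
s=sat(t['px']); topobs=[]
for r in list(range(178,186))+list(range(198,212)):
    w=s[r,195:206]; b=np.median(np.r_[w[:3],w[-3:]]); ww=np.clip(b-w,0,None); ww[np.abs(np.arange(11)-np.argmax(ww))>2]=0
    print(r,(195+(ww*np.arange(11)).sum()/ww.sum()).round(2),ww.max().round(0),end=' | ')
print()
W=lambda x,y:(190+x/3.3-.35,140+y/3.3-.35)
wob=[W(685,311),W(225,309),W(92,332)]
g=cv2.cvtColor(c['px'],cv2.COLOR_BGR2HSV); 
for u in list(range(218,310,6))+list(range(335,395,10)):
    col=g[222:252,u,1].astype(float); b=np.median(col); ww=np.clip(b-20-col,0,None); print(u,(222+(ww*np.arange(30)).sum()/max(ww.sum(),1)).round(2),end=' | ')
E
```

```text
178 204.38 54.0 | 179 204.64 50.0 | 180 200.47 53.0 | 181 200.45 55.0 | 182 200.5 56.0 | 183 200.49 54.0 | 184 200.49 54.0 | 185 200.5 54.0 | 198 204.64 50.0 | 199 204.62 63.0 | 200 204.7 69.0 | 201 204.68 68.0 | 202 204.7 68.0 | 203 204.7 68.0 | 204 204.69 69.0 | 205 204.69 70.0 | 206 204.68 70.0 | 207 204.67 72.0 | 208 204.69 72.0 | 209 204.7 76.0 | 210 204.69 76.0 | 211 204.72 76.0 | 
218 240.53 | 224 239.55 | 230 238.47 | 236 237.51 | 242 236.36 | 248 235.25 | 254 234.22 | 260 233.56 | 266 233.63 | 272 233.67 | 278 233.69 | 284 233.85 | 290 233.79 | 296 233.8 | 302 222.0 | 308 222.8 | 335 242.1 | 345 233.83 | 355 233.89 | 365 233.72 | 375 233.61 | 385 233.54 |
```

```bash
python3 - <<'E'
from h import *
import pickle
from scipy.optimize import least_squares
c=pickle.load(open('c3.pkl','rb')); t=pickle.load(open('c0.pkl','rb'))['top']
p=t['px'].astype(float); s=p[...,2]-p[...,0]; topo=[]
for r in list(range(178,186))+list(range(197,212)):
    w=s[r,196:204]; b=np.sort(w)[-3:].mean(); ww=np.clip(b-w,0,None); ww[np.abs(np.arange(8)-np.argmax(ww))>2]=0
    v=196+(ww*np.arange(8)).sum()/ww.sum(); print(r,v.round(2),ww.max().round(0),end=' | ')
    topo.append((v,r))
topo=[o for o in topo if o[1] in (180,181,182,183,184,185,200,201,202,203,204,205,206,207,208,209)]
wo=[(385,233.54),(375,233.61),(365,233.72),(355,233.89),(345,233.83),(290,233.79),(284,233.85),(278,233.69),(272,233.67),(266,233.63),(248,235.25),(242,236.36),(236,237.51),(230,238.47),(224,239.55)]
def wire(q):
    y0,yaw,z0,th,ph=q; x0=.604
    a=np.array([[20,0,0],[-37,0,0.]]); e=np.array([[-67,0,0],[-87,0,10.]])-a[1]
    e=R.from_euler('zy',[ph,th]).apply(e)+a[1]
    P=np.vstack([a,e])/1e3
    P=R.from_euler('z',yaw).apply(P)+[x0,y0,z0]
    return np.vstack([np.linspace(P[i],P[i+1],80) for i in range(3)])
def res(q):
    P=wire(q[:5]); a=proj(c,P); b=proj(t,P)
    ra=[np.interp(u,a[::-1,0],a[::-1,1])-v for u,v in wo]
    rb=[(np.interp(r,b[:,1],b[:,0])+q[5]-v) for v,r in topo]
    return np.r_[np.array(ra)/.15,np.array(rb)/.15,(q[2]-.165)/.001,(q[5])/.6,q[3]/.2,q[4]/.2]
f=least_squares(res,[.292,.038,.165,0,0,0]); J=np.linalg.inv(f.jac.T@f.jac)**1
print(); print(f.x.round(4),np.sqrt(np.diag(J)).round(4),f.cost); print(f.fun.round(1))
P=wire(f.x[:5]); print(P[[0,80,160,239]].round(4))
E
```

```text
178 201.18 42.0 | 179 200.6 44.0 | 180 200.46 54.0 | 181 200.46 56.0 | 182 200.5 57.0 | 183 200.49 56.0 | 184 200.49 56.0 | 185 200.5 55.0 | 197 200.34 30.0 | 198 200.78 37.0 | 199 200.77 49.0 | 200 200.66 52.0 | 201 200.66 52.0 | 202 200.69 53.0 | 203 200.69 54.0 | 204 200.67 53.0 | 205 200.62 53.0 | 206 200.45 49.0 | 207 200.33 54.0 | 208 200.18 56.0 | 209 200.01 63.0 | 210 199.8 63.0 | 211 199.78 57.0 | 
[ 0.2918  0.0423  0.1652 -0.0461  0.0054 -0.2922] [0.0004 0.0024 0.0009 0.0092 0.006  0.2397] 2.1229341697373467
[ 0.2  0.2 -0.1 -0.8  0.   0.5 -0.3  0.4  0.1  0.   0.3  0.  -0.6  0.1
 -0.1  0.4  0.4  0.1  0.2  0.1  0.  -0.6 -0.5 -0.6 -0.5 -0.2  0.1  0.3
  0.2  0.3  0.5  0.2 -0.5 -0.2  0. ]
[[0.624  0.2926 0.1652]
 [0.567  0.2902 0.1652]
 [0.5371 0.2888 0.1638]
 [0.5167 0.2878 0.1729]]
```

Fitting both views puts the peg end bent about 0.046 rad down and almost straight sideways. I'm sliding out in small steps and watching the force.

{"method": "send_rows", "body": {
  "increments": [
    {"gripper":1,"linear":[-0.003,-0.0001,0],"delta_rot":[0,0,0]},
    {"gripper":1,"linear":[-0.006,-0.0003,0],"delta_rot":[0,0,0]},
    {"gripper":1,"linear":[-0.009,-0.0004,-0.0001],"delta_rot":[0,0,0]},
    {"gripper":1,"linear":[-0.012,-0.0005,-0.0002],"delta_rot":[0,0,0]},
    {"gripper":1,"linear":[-0.014,-0.0006,-0.0003],"delta_rot":[0,0,0]},
    {"gripper":1,"linear":[-0.016,-0.0007,-0.0004],"delta_rot":[0,0,0]},
    {"gripper":1,"linear":[-0.016,-0.0007,-0.0004],"delta_rot":[0,0,0]}
  ]
}}

```text
clock: 6.2
position: [0.5578, 0.29, 0.1981]
ee_rot: [-0.0, 0.694, 0.72, 0.0]
contact_force: [-0.1, -0.3, -1.8]
width: 0.0022
gripper_force: 42.6
```

```bash
python3 rd.py
```

```text
6.35 [0.5582 0.29   0.1981] F [ 0.24 -0.31 -1.33  0.28  0.08 -0.2 ] sd [0.31 0.73 0.81] w 0.0021 42.63786435127258
```

{"method": "send_rows", "body": {
  "increments": [
    {"gripper":1,"linear":[-0.003,-0.0001,-0.0001],"delta_rot":[0,0,0]},
    {"gripper":1,"linear":[-0.006,-0.0002,-0.0003],"delta_rot":[0,0,0]},
    {"gripper":1,"linear":[-0.009,-0.0004,-0.0004],"delta_rot":[0,0,0]},
    {"gripper":1,"linear":[-0.012,-0.0005,-0.0006],"delta_rot":[0,0,0]},
    {"gripper":1,"linear":[-0.015,-0.0007,-0.0007],"delta_rot":[0,0,0]},
    {"gripper":1,"linear":[-0.017,-0.0008,-0.0007],"delta_rot":[0,0,0]},
    {"gripper":1,"linear":[-0.017,-0.0008,-0.0007],"delta_rot":[0,0,0]}
  ]
}}

```text
clock: 7.1
position: [0.5408, 0.2891, 0.1974]
ee_rot: [0.0, 0.694, 0.72, 0.0]
contact_force: [0.4, -0.1, -0.6]
width: 0.0021
gripper_force: 42.6
```

```bash
python3 rd.py
```

```text
7.25 [0.5413 0.2892 0.1974] F [ 0.17  0.22 -0.91  0.35  0.04 -0.03] sd [0.41 0.22 0.2 ] w 0.002 42.63764798641205
```

{"method": "send_rows", "body": {
  "increments": [
    {"gripper":1,"linear":[-0.0015,-0.0001,0],"delta_rot":[0,0,0]},
    {"gripper":1,"linear":[-0.003,-0.0001,0.0001],"delta_rot":[0,0,0]},
    {"gripper":1,"linear":[-0.0045,-0.0002,0.0003],"delta_rot":[0,0,0]},
    {"gripper":1,"linear":[-0.006,-0.0003,0.0008],"delta_rot":[0,0,0]},
    {"gripper":1,"linear":[-0.007,-0.0003,0.0011],"delta_rot":[0,0,0]},
    {"gripper":1,"linear":[-0.007,-0.0003,0.0011],"delta_rot":[0,0,0]}
  ]
}}

```text
clock: 7.9
position: [0.534, 0.2888, 0.1985]
ee_rot: [0.0, 0.694, 0.72, 0.0]
contact_force: [-0.0, 0.3, -0.7]
width: 0.0021
gripper_force: 42.6
```

```bash
python3 rd.py
```

```text
8.05 [0.5342 0.2888 0.1985] F [-0.3   0.22 -1.3   0.11  0.02 -0.18] sd [0.37 0.28 0.35] w 0.002 42.63835787773132
```

{"method": "send_rows", "body": {
  "increments": [
    {"gripper":1,"linear":[-0.0013,-0.0001,0.0006],"delta_rot":[0,0,0]},
    {"gripper":1,"linear":[-0.0025,-0.0001,0.0011],"delta_rot":[0,0,0]},
    {"gripper":1,"linear":[-0.0038,-0.0002,0.0017],"delta_rot":[0,0,0]},
    {"gripper":1,"linear":[-0.005,-0.0002,0.0022],"delta_rot":[0,0,0]},
    {"gripper":1,"linear":[-0.005,-0.0002,0.0022],"delta_rot":[0,0,0]}
  ]
}}

```text
clock: 8.6
position: [0.5289, 0.2887, 0.2008]
ee_rot: [0.0, 0.694, 0.72, 0.0]
contact_force: [-0.2, -0.4, -0.5]
width: 0.002
gripper_force: 42.6
```

```bash
python3 rd.py
```

```text
8.75 [0.5291 0.2887 0.2006] F [ 0.2  -0.26 -1.08 -0.25 -0.15  0.08] sd [0.55 0.19 0.76] w 0.0021 42.638699412345886
```

No contact so far, so I'm continuing up the slope.

{"method": "send_rows", "body": {
  "increments": [
    {"gripper":1,"linear":[-0.0013,-0.0001,0.0006],"delta_rot":[0,0,0]},
    {"gripper":1,"linear":[-0.0025,-0.0001,0.0011],"delta_rot":[0,0,0]},
    {"gripper":1,"linear":[-0.0038,-0.0002,0.0017],"delta_rot":[0,0,0]},
    {"gripper":1,"linear":[-0.005,-0.0002,0.0022],"delta_rot":[0,0,0]},
    {"gripper":1,"linear":[-0.005,-0.0002,0.0022],"delta_rot":[0,0,0]}
  ]
}}

```text
clock: 9.3
position: [0.5239, 0.2885, 0.203]
ee_rot: [0.0, 0.694, 0.72, 0.0]
contact_force: [0.5, -0.2, -1.2]
width: 0.0024
gripper_force: 42.6
```

```bash
python3 rd.py
```

```text
9.45 [0.5241 0.2884 0.2029] F [ 0.02 -0.39 -0.87 -0.07 -0.14 -0.05] sd [0.33 0.32 0.33] w 0.0024 42.639055252075195
```

{"method": "send_rows", "body": {
  "increments": [
    {"gripper":1,"linear":[-0.0013,-0.0001,0.0006],"delta_rot":[0,0,0]},
    {"gripper":1,"linear":[-0.0025,-0.0001,0.0011],"delta_rot":[0,0,0]},
    {"gripper":1,"linear":[-0.0038,-0.0002,0.0017],"delta_rot":[0,0,0]},
    {"gripper":1,"linear":[-0.005,-0.0002,0.0022],"delta_rot":[0,0,0]},
    {"gripper":1,"linear":[-0.005,-0.0002,0.0022],"delta_rot":[0,0,0]}
  ]
}}

```text
clock: 10.0
position: [0.5189, 0.2883, 0.2052]
ee_rot: [0.0, 0.694, 0.72, 0.0]
contact_force: [0.7, 0.5, -1.2]
width: 0.002
gripper_force: 42.6
```

```bash
python3 rd.py
```

```text
10.15 [0.5191 0.2882 0.205 ] F [ 0.32  0.24 -1.05  0.11  0.07  0.07] sd [0.6  0.29 0.12] w 0.002 42.63867795467377
```

{"method": "send_rows", "body": {
  "increments": [
    {"gripper":1,"linear":[-0.0013,-0.0001,0.0005],"delta_rot":[0,0,0]},
    {"gripper":1,"linear":[-0.0025,-0.0001,0.001],"delta_rot":[0,0,0]},
    {"gripper":1,"linear":[-0.0038,-0.0002,0.0015],"delta_rot":[0,0,0]},
    {"gripper":1,"linear":[-0.005,-0.0002,0.0018],"delta_rot":[0,0,0]},
    {"gripper":1,"linear":[-0.0063,-0.0002,0.002],"delta_rot":[0,0,0]},
    {"gripper":1,"linear":[-0.0075,-0.0002,0.002],"delta_rot":[0,0,0]},
    {"gripper":1,"linear":[-0.0085,-0.0002,0.002],"delta_rot":[0,0,0]}
  ]
}}

```text
clock: 10.9
position: [0.5105, 0.2881, 0.2071]
ee_rot: [0.0, 0.694, 0.72, 0.0]
contact_force: [0.1, 0.6, -1.5]
width: 0.002
gripper_force: 42.6
```

```bash
python3 rd.py;  python3 - <<'E'
from h import *
c=grab('wrist'); cv2.imwrite('pics/w4.png',cv2.resize(c['px'][140:270,190:430],None,fx=3.3,fy=3.3,interpolation=cv2.INTER_CUBIC))
E
```

```text
11.05 [0.5105 0.288  0.2071] F [-0.11 -0.13 -0.97 -0.17  0.03 -0.26] sd [0.53 0.46 0.49] w 0.0019 42.63815939426422
```

View pics/w4.png

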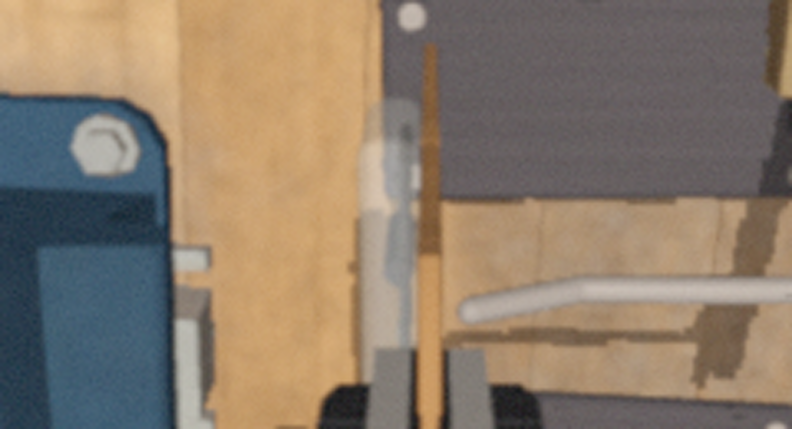

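{"method": "send_rows", "body": {
  "increments": [
    {"gripper":1,"linear":[-0.005,0,0.0],"delta_rot":[0,0,0]},
    {"gripper":1,"linear":[-0.01,0,0.0],"delta_rot":[0,0,0]},
    {"gripper":1,"linear":[-0.015,0,0.0],"delta_rot":[0,0,0]},
    {"gripper":1,"linear":[-0.015,0,0.0],"delta_rot":[0,0,0]},
    {"gripper":1,"linear":[-0.015,0,0.0],"delta_rot":[0,0,0]},
    {"gripper":1,"linear":[-0.015,0,0.03],"delta_rot":[0,0,0]},
    {"gripper":1,"linear":[-0.015,0,0.07],"delta_rot":[0,0,0]},
    {"gripper":1,"linear":[-0.015,0,0.11],"delta_rot":[0,0,0]}
  ]
}}

```text
clock: 11.95
position: [0.4955, 0.2879, 0.3179]
ee_rot: [-0.0, 0.694, 0.72, -0.0]
contact_force: [1.4, -0.3, -0.5]
width: 0.002
gripper_force: 42.6
```

{"method": "send_rows", "body": {
  "increments": [
    {"gripper":1,"linear":[0,-0.03,0.04],"delta_rot":[0,0,0]},
    {"gripper":1,"linear":[0,-0.07,0.05],"delta_rot":[0,0,0.03]},
    {"gripper":1,"linear":[0,-0.11,0.05],"delta_rot":[0,0,0.073]},
    {"gripper":1,"linear":[0,-0.15,0.05],"delta_rot":[0,0,0.073]},
    {"gripper":1,"linear":[0,-0.19,0.05],"delta_rot":[0,0,0.073]},
    {"gripper":1,"linear":[0,-0.23,0.05],"delta_rot":[0,0,0.073]},
    {"gripper":1,"linear":[0,-0.27,0.05],"delta_rot":[0,0,0.073]},
    {"gripper":1,"linear":[0,-0.3,0.05],"delta_rot":[0,0,0.073]}
  ]
}}

```text
clock: 12.75
position: [0.4955, -0.0143, 0.3672]
ee_rot: [0.001, 0.668, 0.744, -0.0]
contact_force: [0.2, 0.5, -1.4]
width: 0.0018
gripper_force: 42.6
```

{"method": "send_rows", "body": {
  "increments": [
    {"gripper":1,"linear":[0,-0.04,0],"delta_rot":[0,0,0]},
    {"gripper":1,"linear":[0,-0.08,0],"delta_rot":[0,0,0]},
    {"gripper":1,"linear":[0,-0.12,0],"delta_rot":[0,0,0]},
    {"gripper":1,"linear":[0,-0.16,0],"delta_rot":[0,0,0]},
    {"gripper":1,"linear":[0,-0.2,0],"delta_rot":[0,0,0]},
    {"gripper":1,"linear":[0,-0.24,-0.02],"delta_rot":[0,0,0]},
    {"gripper":1,"linear":[0,-0.27,-0.04],"delta_rot":[0,0,0]},
    {"gripper":1,"linear":[0,-0.3,-0.06],"delta_rot":[0,0,0]}
  ]
}}

```text
clock: 13.55
position: [0.4955, -0.3138, 0.3064]
ee_rot: [0.0, 0.668, 0.744, 0.0]
contact_force: [0.9, -0.1, -1.0]
width: 0.0023
gripper_force: 42.6
```

```bash
python3 rd.py;  python3 - <<'E'
from h import *
import pickle
c=grab('wrist'); t=grab('top'); pickle.dump((c,t),open('c5.pkl','wb')); print(get_state()['ee_rot'])
cv2.imwrite('pics/w5.png',c['px'])
E
```

```text
13.7 [ 0.4948 -0.3133  0.3048] F [-0.01 -0.8  -1.15 -0.24 -0.    0.27] sd [0.76 1.8  0.95] w 0.0021 42.63036668300629
[5.39503578e-04 6.67382248e-01 7.44715063e-01 3.43723104e-04]
```

View pics/w5.png

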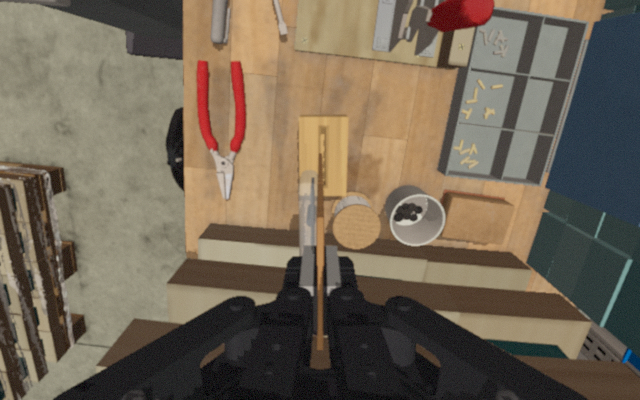

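The wrist view shows the rack top at about (299..348, 115..195), with the slot at column ~322 in line with the card. From here I'll measure numerically.

```bash
python3 - <<'E'
from h import *
import pickle
c,t=pickle.load(open('c5.pkl','rb')); p=c['px'].astype(int)
for r in (120,126,132,138,144,150,156): print(r,'L',p[r,294:304].sum(1)//3,'R',p[r,342:354].sum(1)//3,'slot',p[r,312:332].sum(1)//3)
print('col 310',p[106:124,310].sum(1)//3,'col 340',p[106:124,340].sum(1)//3, p[186:204,343].sum(1)//3)
for u in (308,335): print(p[106:124,u].tolist())
t0=pickle.load(open('c0.pkl','rb'))['top']; q=t0['px'].astype(int)
print('top slot');
for r in range(219,231): print(r,q[r,390:428].sum(1)//3)
E
```

```text
120 L [143 144 146 147 152 160 159 157 156 158] R [165 165 164 163 161 161 150 140 134 135 135 137] slot [165 166 167 166 165 161 158 154 156 157 156 159 165 166 166 159 159 154
 154 154]
126 L [141 140 141 138 135 149 158 155 156 156] R [163 165 166 166 162 160 147 140 139 140 138 133] slot [166 168 165 165 165 159 145 130 127 125 130 133 135 138 142 141 143 149
 157 156]
132 L [142 144 140 117 120 146 159 157 157 156] R [166 166 165 164 163 158 149 138 134 130 126 125] slot [164 164 167 163 162 158 142 129 123 116 108 110 109 115 131 140 146 151
 157 155]
138 L [144 141 130 115 117 148 159 159 156 153] R [165 167 166 165 163 157 144 139 136 134 133 128] slot [165 165 165 165 165 156 143 132 147 161 165 160 133 115 132 140 146 153
 153 156]
144 L [140 139 135 108 112 146 158 159 156 157] R [168 165 167 166 164 156 139 129 132 132 130 132] slot [164 166 165 164 164 158 139 133 145 156 156 133 115 111 126 136 146 154
 155 155]
150 L [138 137 135 128 118 145 158 155 156 157] R [165 165 166 165 162 149 134 127 122 125 128 130] slot [163 166 166 164 162 158 141 130 142 156 161 156 132 10
[... 2284 characters left out ...]
91 194 194 195 195 194 195 195 195 194 195 190 144
 116 119]
227 [124 122 155 185 193 185 178 181 183 184 188 189 193 196 196 197 198 197
 197 198 198 199 199 197 197 198 196 197 197 196 195 196 195 194 190 143
 110 111]
228 [124 121 157 190 199 199 199 199 199 200 201 200 201 200 200 200 200 199
 201 200 199 198 197 198 197 197 197 194 194 194 192 194 191 190 186 149
 111 105]
229 [137 124 156 195 200 201 201 202 200 201 200 200 199 201 201 199 197 199
 197 197 196 196 195 196 194 194 192 193 191 190 189 191 190 190 187 160
 116 105]
230 [144 121 143 192 202 202 202 202 201 200 199 200 198 199 197 197 197 195
 195 194 196 194 195 193 193 190 190 190 189 191 190 189 191 191 189 162
 117 103]
```

```bash
python3 - <<'E'
from h import *
import pickle
c,t=pickle.load(open('c5.pkl','rb')); s=get_state(); print(s['position'])
P=lambda u,v,z=.036: atplane(c,u,v,z)
L=[P(298.9,r) for r in (132,156)]; Rr=[P(347.7,126),P(347.4,144),P(346.7,156)]
print('L',L,'R',Rr); 
for v in (132,144): print('slot c',P(323.3,v).round(4))
tp=P(310,116.3),P(340,116.3); print('top',tp,'bot',P(343,195.7))
# corners
a=np.array(tp).mean(0)
# yaw from visible vertical edges
l=np.array([P(298.6,132),P(299.0,156)]); 
for e in (Rr[-1]-Rr[0],tp[1]-tp[0],P(347.7,126)-P(346.5,192)): print('dir',e[:2],np.arctan2(e[1],e[0]))
# card bottom near corner seen
z=s['position'][2]-.1165
print('card bottom +y corner expected px',proj(c,np.array([s['position'][0]-.032*np.sin(.115),s['position'][1]+.032,z])), 'card x at px 321,138', P(321.5,138,z),P(321.5,150,z))
yaw=.115
q=s['ee_rot']; print('tool x ang',2*np.arctan2(q[2],q[1])-np.pi/2)
p=c['px'].astype(int)
for r in (184,188,192): print(r,p[r,338:352].sum(1)//3)
for r in (128,130,132,134,136): print(r,p[r,314:332].tolist())
E
```

```text
[ 0.49598538 -0.3114631   0.30785005]
L [array([ 0.46527341, -0.28497411,  0.036     ]), array([ 0.46793068, -0.31462818,  0.036     ])] R [array([ 0.52381609, -0.27132811,  0.036     ]), array([ 0.52634177, -0.2931666 ,  0.036     ]), array([ 0.5274509, -0.3081714,  0.036    ])]
slot c [ 0.495  -0.2818  0.036 ]
slot c [ 0.4967 -0.2964  0.036 ]
top (array([ 0.47694427, -0.26478142,  0.036     ]), array([ 0.51303045, -0.26086466,  0.036     ])) bot [ 0.52953047 -0.36037489  0.036     ]
dir [ 0.00363481 -0.03684329] -1.472458604092477
dir [0.03608618 0.00391675] 0.10811560410869163
dir [-0.00957546  0.08357589] 1.6848709984840493
card bottom +y corner expected px [[321.91567792 152.0916746 ]] card x at px 321,138 [ 0.49080046 -0.26863654  0.19135005] [ 0.49181291 -0.27786904  0.19135005]
tool x ang 0.1094197153161367
184 [154 157 161 159 163 166 166 162 142 119 110 109 108 113]
188 [157 155 160 160 163 164 165 158 140 115 107 109 109 109]
192 [160 155 159 161 164 166 163 159 138 127 128 140 142 140]
128 [[116, 174, 210], [110, 171, 207], [117, 174, 210], [104, 164, 202], [95, 150, 186]
[... 715 characters left out ...]
86, 137, 171], [93, 145, 183], [98, 153, 189], [102, 157, 195], [107, 165, 200], [106, 162, 199]]
134 [[115, 172, 209], [115, 174, 208], [112, 171, 209], [111, 167, 204], [96, 148, 185], [85, 135, 171], [88, 137, 173], [94, 148, 184], [95, 155, 192], [98, 153, 189], [83, 133, 167], [76, 121, 152], [85, 132, 169], [93, 145, 180], [99, 153, 188], [103, 159, 196], [101, 160, 199], [109, 164, 200]]
136 [[114, 173, 209], [111, 171, 208], [110, 171, 208], [109, 166, 203], [96, 151, 186], [88, 141, 175], [95, 151, 187], [112, 168, 205], [111, 170, 208], [104, 164, 202], [89, 141, 178], [71, 119, 152], [86, 135, 171], [95, 148, 183], [95, 151, 186], [102, 161, 198], [107, 162, 198], [106, 164, 199]]
```

{"method": "send_rows", "body": {
  "increments": [
    {"gripper":1,"linear":[0,0,0],"delta_rot":[0,0,0]},
    {"gripper":1,"linear":[0,0,0],"delta_rot":[0,0,0]},
    {"gripper":1,"linear":[0,0,0],"delta_rot":[0,0,0]},
    {"gripper":1,"linear":[0,0,0],"delta_rot":[0,0,0]},
    {"gripper":1,"linear":[0,0,0],"delta_rot":[0,0,0]}
  ]
}}

```text
clock: 14.35
position: [0.4957, -0.3118, 0.3072]
ee_rot: [0.0, 0.667, 0.745, 0.0]
contact_force: [-0.4, -0.3, -1.3]
width: 0.0023
gripper_force: 42.6
```

```bash
python3 rd.py; python3 - <<'E'
from h import *
c=grab('wrist'); s=get_state(); print(s['position'])
p=c['px'].astype(int)
P=lambda u,v,z=.036: atplane(c,u,v,z)
z=s['position'][2]-.1165
y=.109
for h in (-1.5,1.5): print('exp corner',proj(c,s['position']+np.array([h/1e3-.032*np.sin(y),.032*np.cos(y),-.1165])))
for r in (126,132,138,150,152,154,156,158,160,164,168): print(r,p[r,296:302].sum(1)//3,p[r,312:332].sum(1)//3,p[r,344:351].sum(1)//3)
for u in (306,310,334,340): print(u,p[110:122,u].sum(1)//3)
E
```

```text
14.5 [ 0.4956 -0.3119  0.307 ] F [-0.11 -0.2  -1.01 -0.25 -0.08  0.21] sd [0.31 0.12 0.41] w 0.002 42.63122320175171
[ 0.49560528 -0.31196379  0.30697398]
exp corner [[319.23341779 152.57375855]]
exp corner [[323.03550116 152.98707383]]
126 [138 132 143 156 157 159] [164 166 164 164 160 151 139 131 128 131 128 131 138 140 139 142 148 153
 158 156] [166 165 161 154 141 139 138]
132 [140 123 134 151 156 158] [167 165 167 162 160 150 138 129 119 113 111 114 112 114 131 139 149 156
 154 156] [165 164 163 152 144 134 134]
138 [118 106 125 150 157 155] [166 164 164 165 159 150 136 135 153 164 160 137 118 117 132 141 151 159
 155 155] [166 163 162 150 142 133 132]
150 [131 132 136 151 156 155] [166 165 162 166 159 150 134 134 149 158 159 134 114 118 130 139 149 154
 157 157] [165 166 157 142 130 124 126]
152 [129 114 122 147 156 158] [165 165 166 163 159 148 133 128 143 155 155 139 117 118 133 139 152 156
 156 156] [169 164 157 138 128 127 122]
154 [133 116 116 147 156 157] [164 165 163 163 160 147 120  91  93 103 117 117 109 117 130 143 154 158
 159 156] [169 164 156 137 122 120 123]
156 [
[... 225 characters left out ...]
128 144 150 157
 155 158] [167 163 148 124 108 103 106]
160 [133 127 126 148 156 154] [164 163 165 161 160 147 116  87  86  97 119 123 110 120 135 141 152 158
 154 157] [169 164 146 123 109 108 111]
164 [131 120 123 147 157 158] [165 163 161 161 160 143 112  88  81  89 108 112 116 121 132 140 155 158
 157 155] [166 161 140 114 104 107 108]
168 [133 116 116 147 156 159] [164 162 164 162 158 141 104  88  85  93 111 118 117 118 132 146 153 155
 155 157] [166 164 142 115 102 104 105]
306 [141 143 142 139 129 117 136 156 165 163 165 165]
310 [137 138 138 133 126 117 138 160 167 168 167 164]
334 [128 127 130 132 124 112 125 142 154 155 155 156]
340 [136 136 138 134 124 115 124 144 153 154 157 158]
```

```bash
python3 - <<'E'
from h import *
c=grab('wrist'); s=get_state(); P=lambda u,v,z=.036: atplane(c,u,v,z)
E=(P(306,116.2)+P(340,116.2))/2; d=P(340,116.2)-P(306,116.2); y=np.arctan2(d[1],d[0]); print('edge yaw',y)
S=[P(322.8,132),P(322.7,150)]; print(S)
M=[(P(298.2,132)+P(347.5,132))/2,(P(298.4,150)+P(346.8,150))/2]; print(M)
for y in (y,.11):
    ax=np.array([np.sin(y),-np.cos(y)])
    for q in S+M:
        n=np.array([np.cos(y),np.sin(y)]); off=(q[:2]-[.5,-.3125])@n
        al=(E[:2]-[.5,-.3125])@ax
        print(y,'centre',np.array([.5,-.3125])+n*off+ax*(al+.05))
ax=np.array([np.sin(.109),-np.cos(.109)])
# card lateral px check at corner
print('card corner', [atplane(c,u,153.4,s['position'][2]-.1165)[:2]-(s['position'][:2]-.032*ax) for u in (318.4,322.6)])
E
```

```text
edge yaw 0.10931792117860102
[array([ 0.4948923 , -0.28193938,  0.036     ]), array([ 0.49724963, -0.30406362,  0.036     ])]
[array([ 0.49495295, -0.28191504,  0.036     ]), array([ 0.49712553, -0.3040645 ,  0.036     ])]
0.10931792117860102 centre [ 0.49827542 -0.31276355]
0.10931792117860102 centre [ 0.49820534 -0.31277124]
0.10931792117860102 centre [ 0.49833799 -0.31275668]
0.10931792117860102 centre [ 0.49808262 -0.31278471]
0.11 centre [ 0.49829646 -0.31276137]
0.11 centre [ 0.4982113  -0.31277078]
0.11 centre [ 0.49835904 -0.31275446]
0.11 centre [ 0.4980886  -0.31278433]
card corner [array([-0.00211399, -0.00067747]), array([ 0.00116197, -0.00031832])]
```

{"method": "send_rows", "body": {
  "increments": [
    {"gripper":1,"linear":[0.0033,-0.0007,-0.03],"delta_rot":[0,0,0]},
    {"gripper":1,"linear":[0.0033,-0.0007,-0.06],"delta_rot":[0,0,0]},
    {"gripper":1,"linear":[0.0033,-0.0007,-0.09],"delta_rot":[0,0,0]},
    {"gripper":1,"linear":[0.0033,-0.0007,-0.115],"delta_rot":[0,0,0]},
    {"gripper":1,"linear":[0.0033,-0.0007,-0.135],"delta_rot":[0,0,0]},
    {"gripper":1,"linear":[0.0033,-0.0007,-0.1465],"delta_rot":[0,0,0]},
    {"gripper":1,"linear":[0.0033,-0.0007,-0.1465],"delta_rot":[0,0,0]},
    {"gripper":1,"linear":[0.0033,-0.0007,-0.1465],"delta_rot":[0,0,0]}
  ]
}}

```text
clock: 15.45
position: [0.4994, -0.3131, 0.1612]
ee_rot: [0.001, 0.668, 0.745, 0.0]
contact_force: [-0.9, 0.6, -0.8]
width: 0.002
gripper_force: 42.6
```

```bash
python3 rd.py; python3 - <<'E'
from h import *
c=grab('wrist'); s=get_state(); p=c['px'].astype(int)
y=.109; ax=np.array([np.sin(y),-np.cos(y),0]);n=np.array([np.cos(y),np.sin(y),0])
for h in (-1.5,1.5): print('exp card corner',proj(c,s['position']+n*h/1e3-.032*ax-[0,0,.1165]).round(1))
C=np.array([.4982,-.3128,.036])
for a in (-37,-50): print('exp slot/rack edge',[proj(c,C+n*h/1e3+ax*a/1e3).round(1).tolist() for h in (-30,-6.5,-3.5,3.5,6.5,30)])
for r in range(60,170,6): print(r,p[r,302:340].sum(1)//3)
E
```

```text
15.6 [ 0.4997 -0.3133  0.1619] F [-0.38  0.59 -0.47  0.19  0.24 -0.19] sd [0.53 0.24 0.28] w 0.0024 42.59056627750397
exp card corner [[318.8 152.3]]
exp card corner [[322.6 152.3]]
exp slot/rack edge [[[282.0, 143.7]], [[311.2, 143.7]], [[314.9, 143.7]], [[323.6, 143.7]], [[327.3, 143.7]], [[356.4, 143.7]]]
exp slot/rack edge [[[281.4, 127.4]], [[311.0, 127.3]], [[314.8, 127.3]], [[323.6, 127.3]], [[327.4, 127.3]], [[357.0, 127.4]]]
60 [134 132 133 133 130 131 128 129 126 126 127 124 128 125 125 130 130 131
 127 117 121 132 134 133 137 135 132 135 137 136 136 131 133 130 130 128
 127 125]
66 [137 139 134 131 130 127 131 125 126 125 124 128 130 129 131 132 130 130
 122 119 126 132 131 137 136 132 135 138 137 136 133 131 132 131 126 127
 128 131]
72 [134 134 134 132 130 129 134 131 128 125 127 127 125 127 133 129 128 126
 114 123 130 131 131 134 136 134 137 137 133 133 132 130 131 132 128 132
 132 127]
78 [132 132 129 128 127 129 129 124 120 121 122 125 123 124 125 121 117 112
 121 128 128 128 132 131 132 133 136 134 134 133 134 130 130 131 128 129
 130 129]
84 [128 124 126 122 127 12
[... 1670 characters left out ...]
34 134 140 149 151 151 148 151 151 151 150 149 151
 150 147]
150 [157 159 160 161 159 160 158 159 155 140 131 126 121 102 101 107 102 107
 110 106 105 109 123 130 133 136 146 148 151 148 150 152 150 150 152 151
 150 148]
156 [160 158 161 162 159 159 158 157 152 139 130 124 124 126 145 153 120  93
  80  85  90 112 128 135 135 143 150 150 149 150 149 152 152 152 152 152
 148 148]
162 [158 159 161 161 160 160 157 155 153 139 127 124 120 123 143 149 120  86
  76  78  85 107 129 133 131 144 152 149 150 151 151 150 152 153 152 151
 150 147]
168 [160 158 160 159 160 160 158 157 154 142 127 118 100  90 104 120 106  86
  80  79  89 107 130 135 134 141 149 152 149 150 152 151 150 151 150 154
 149 148]
```

{"method": "send_rows", "body": {
  "increments": [
    {"gripper":1,"linear":[-0.0012,0.0008,0],"delta_rot":[0,0,0]},
    {"gripper":1,"linear":[-0.0012,0.0008,-0.004],"delta_rot":[0,0,0]},
    {"gripper":1,"linear":[-0.0012,0.0008,-0.008],"delta_rot":[0,0,0]},
    {"gripper":1,"linear":[-0.0012,0.0008,-0.012],"delta_rot":[0,0,0]},
    {"gripper":1,"linear":[-0.0012,0.0008,-0.016],"delta_rot":[0,0,0]},
    {"gripper":1,"linear":[-0.0012,0.0008,-0.016],"delta_rot":[0,0,0]}
  ]
}}

```text
clock: 16.3
position: [0.4972, -0.3115, 0.1435]
ee_rot: [-0.001, 0.668, 0.745, -0.0]
contact_force: [-0.1, 1.3, -0.6]
width: 0.002
gripper_force: 42.6
```

```bash
python3 rd.py
```

```text
16.45 [ 0.4978 -0.3119  0.1445] F [-0.18 -0.11 -1.33 -0.08  0.07 -0.05] sd [0.54 0.9  0.58] w 0.0024 42.62722313404083
```

{"method": "send_rows", "body": {
  "increments": [
    {"gripper":1,"linear":[0,0,-0.004],"delta_rot":[0,0,0]},
    {"gripper":1,"linear":[0,0,-0.008],"delta_rot":[0,0,0]},
    {"gripper":1,"linear":[0,0,-0.012],"delta_rot":[0,0,0]},
    {"gripper":1,"linear":[0,0,-0.014],"delta_rot":[0,0,0]},
    {"gripper":1,"linear":[0,0,-0.0155],"delta_rot":[0,0,0]},
    {"gripper":1,"linear":[0,0,-0.0155],"delta_rot":[0,0,0]}
  ]
}}

```text
clock: 17.1
position: [0.4976, -0.3118, 0.1288]
ee_rot: [-0.0, 0.668, 0.745, 0.0]
contact_force: [-0.3, -0.4, -1.5]
width: 0.0023
gripper_force: 42.6
```

```bash
python3 rd.py
```

```text
17.25 [ 0.4978 -0.312   0.1292] F [-0.26 -0.22 -1.1  -0.04  0.12  0.07] sd [0.32 0.38 0.47] w 0.002 42.638649344444275
```

{"method": "send_rows", "body": {
  "increments": [
    {"gripper":1,"linear":[0,0,-0.001],"delta_rot":[0,0,0]},
    {"gripper":1,"linear":[0,0,-0.002],"delta_rot":[0,0,0]},
    {"gripper":1,"linear":[0,0,-0.002],"delta_rot":[0,0,0]}
  ]
}}

```text
clock: 17.6
position: [0.498, -0.312, 0.1275]
ee_rot: [0.0, 0.668, 0.745, 0.0]
contact_force: [-0.2, 0.9, 1.4]
width: 0.0021
gripper_force: 43.1
```

```bash
python3 rd.py
```

```text
17.75 [ 0.4979 -0.312   0.1275] F [-0.4   0.63  2.24  0.99  0.81  0.06] sd [0.18 0.38 0.86] w 0.0019 43.205119371414185
```

The card is touching the slot floor at the expected height, so I'm releasing it and backing off upward.

{"method": "send_rows", "body": {
  "increments": [
    {"gripper":0.2,"linear":[0,0,0],"delta_rot":[0,0,0]},
    {"gripper":0.2,"linear":[0,0,0],"delta_rot":[0,0,0]},
    {"gripper":0.2,"linear":[0,0,0],"delta_rot":[0,0,0]},
    {"gripper":0.2,"linear":[0,0,0],"delta_rot":[0,0,0]},
    {"gripper":0.2,"linear":[0,0,0],"delta_rot":[0,0,0]},
    {"gripper":0.2,"linear":[0,0,0],"delta_rot":[0,0,0]},
    {"gripper":0.2,"linear":[0,0,0],"delta_rot":[0,0,0]}
  ]
}}

```text
clock: 18.5
position: [0.4977, -0.3119, 0.127]
ee_rot: [0.0, 0.668, 0.745, 0.0]
contact_force: [-0.2, 0.0, -0.1]
width: 0.0341
gripper_force: 0.0
```

{"method": "send_rows", "body": {
  "increments": [
    {"gripper":0.2,"linear":[0,0,0.01],"delta_rot":[0,0,0]},
    {"gripper":0.2,"linear":[0,0,0.025],"delta_rot":[0,0,0]},
    {"gripper":0.2,"linear":[0,0,0.045],"delta_rot":[0,0,0]},
    {"gripper":0.2,"linear":[0,0,0.07],"delta_rot":[0,0,0]},
    {"gripper":0.2,"linear":[0,0,0.1],"delta_rot":[0,0,0]},
    {"gripper":0.2,"linear":[0,0,0.12],"delta_rot":[0,0,0]},
    {"gripper":0.2,"linear":[0,0,0.12],"delta_rot":[0,0,0]},
    {"gripper":0.2,"linear":[0,0,0.12],"delta_rot":[0,0,0]}
  ]
}}

```text
clock: 19.3
position: [0.4976, -0.3118, 0.2474]
ee_rot: [0.0, 0.668, 0.745, 0.0]
contact_force: [0.4, 0.7, 0.3]
width: 0.0341
gripper_force: 0.0
```

```bash
python3 rd.py; python3 - <<'E'
from h import *
c=grab('wrist'); t=grab('top'); s=get_state(); p=c['px'].astype(int)
y=.109; ax=np.array([np.sin(y),-np.cos(y),0]);n=np.array([np.cos(y),np.sin(y),0]); C=np.array([.4982,-.3128,.010])
for z in (0,.07,.14): print('card +y edge at height',z,proj(c,C-.032*ax+[0,0,z]).round(1))
for r in (148,156,165,175,185,195,205,215): print(r,p[r,308:334].sum(1)//3)
import pickle
t0=pickle.load(open('c0.pkl','rb'))['top']; d=np.abs(t0['px'].astype(int)-t['px']).sum(2)
print('knob diff',d[165:225,236:272].mean(),d[165:225,236:272].max())
E
```

```text
19.45 [ 0.497  -0.3113  0.2456] F [ 0.18  0.41  0.25  0.01  0.05 -0.14] sd [0.2  0.33 0.2 ] w 0.0343 0.0
card +y edge at height 0 [[322.  135.6]]
card +y edge at height 0.07 [[322.3 145.3]]
card +y edge at height 0.14 [[322.8 160.3]]
148 [150 150 137 130 128 127 125 110  91  85  83  76  60  62  83 102 110 120
 132 136 147 155 155 155 155 155]
156 [161 158 160 135 101  83  77  70  59  57  63  62  58  60  80 104 110 123
 130 140 148 153 157 154 154 156]
165 [156 144 136 135 132 122  90  62  59  58  56  60  59  60  73  98 107 123
 133 137 149 158 156 155 156 160]
175 [159 151 147 138 137 127  92  61  56  62  60  58  63  63  77  96 105 119
 133 140 151 156 156 156 155 155]
185 [158 156 151 144 136 129  98  61  58  63  77  69  63  63  84 102 105 126
 134 144 151 154 156 155 156 158]
195 [158 158 146 137 131 124  92  65  56  57  60  60  63  77  98  91  91 121
 132 142 154 155 158 152 158 157]
205 [104 107 120 127 129 123  93  64  53  58  62  91 136 147 148 153 157 160
 157 158 157 156 157 155 159 159]
215 [ 77  86 109 126 129 128  94  62  58  66  81  96  94 101 101 102  96  87
  90  88  85  86  89  92  98  95]
knob diff 10.661111111111111 175
```

```bash
python3 -c "
from rig import sign_off
print(sign_off())"
```

```text
the job is handed in; nothing more can be done
None
```

The hinge pack came off its peg without any peg contact I could feel, now stands released on the floor of the rack's slot, the knob pack was never touched, and the job is handed in (about 19.5 s used).

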